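# Bring the tailstock centre up to the blank and lock the quill

## Task

Get the lathe ready for turning: with a fingertip push the long feed lever behind the tailstock towards the headstock until the point of the revolving centre is fully home in the centre mark of the wooden blank, then push the short clamping lever on top of the tailstock clockwise (seen from above) as far as it goes, so that the quill is locked. Only push the levers, do not pinch either one between the fingers, and leave everything else on the bench and on the lathe bed where it is.

Things in the scene. Friction and masses are not known exactly. Their poses are not given: they have to be found in the camera images.
- feed_lever (a joint): angle (rad) of the feed lever, the long lever behind the tailstock: 0 = quill fully back, grows as the lever is pushed towards the headstock (clockwise seen from above); at its stop, 0.79, the centre's point is fully home in the blank's centre mark. The lever turns about a vertical axis through point feed_pivot, stays where it is left, needs about 3 N at the handle, and drives the quill (54 mm from joint value 0 to the stop).
- feed_pivot (a point): point on the lathe, on the vertical axis of the feed lever, at the height of the lever's centre line. The axes of this point are the lathe's: z up, y along the lathe's spindle from tailstock to headstock, x across the bed, away from the operator. The tailstock's round barrel, 62 mm in diameter, stands 55 to 185 mm towards +y and with its axis 65 mm towards -x of this point, its axis 18 mm lower.
- feed_grip (a point): middle of the feed lever's black round handle (diameter 24 mm, 98 mm long, lying level, running from 147 to 245 mm from the pivot axis; this point is 195 mm from it, on the handle's centre line 238 mm above the bench). Its x axis points along the lever towards the pivot, z up. Between pivot and handle the lever is a flat steel bar, 26 mm wide and 8 mm thick. Below the handle there is nothing nearer than 85 mm.
- lock_lever (a joint): angle (rad) of the quill lock, the short black clamping lever on top of the tailstock: 0 to 0.6 = loose, grows as it is swung clockwise seen from above, stop at 2.2 = tight. It turns about a vertical axis through point lock_pivot, stays where it is left and needs about 3 N at its end.
- lock_pivot (a point): point on the lathe, on the vertical axis of the quill lock lever, at the top of its hub (hub diameter 22 mm, 26 mm high), 284 mm above the bench; the tailstock's barrel below it has its top 251 mm above the bench. Axes as point feed_pivot.
- lock_grip (a point): point on the centre line of the quill lock's arm, 60 mm from its axis; the arm is a round bar of 14 mm diameter that rises slightly and ends with a rounded tip 84 mm from the axis. Its x axis points outwards along the arm, level, z up. The arm's centre here is 285 mm above the bench.
- centre_tip (a point): point of the steel revolving centre that sits in the tailstock's quill (220 mm above the bench); it moves along the lathe's y with the quill.
- blank_mark (a point): bottom of the centre mark (4 mm deep) in the end face of the round wooden blank held in the headstock chuck; the centre's point belongs here. The blank is 92 mm in diameter.
- gouge: bystander: turning gouge lying on the bench in front of the lathe, wooden handle 225 mm and steel blade 188 mm along its x, 32 mm thick; origin in the middle of its underside at the ferrule
- skew: bystander: skew chisel lying on the bench, wooden handle 225 mm and steel blade 168 mm along its x, 32 mm thick; origin in the middle of its underside at the ferrule
- billet: bystander: square wooden billet standing on end on the bench, 42 x 42 x 135 mm high; origin in the middle of its underside
- finish: bystander: white plastic bottle with a paper label and black cap standing on the bench, diameter 52, 120 mm high; origin in the middle of its underside
- calliper: bystander: steel calliper lying flat on the bench, beam 250 mm along its x, two jaws 70 mm to its -y, 11 mm thick; origin in the middle of its underside
- wax_tin: bystander: flat aluminium tin standing on the lathe bed under the feed lever, diameter 68, 42 mm high (its top 100 mm below the lever's centre line); origin in the middle of its underside
- chuck_key: bystander: steel T-shaped chuck key lying on the lathe bed between tailstock and blank, 109 mm along its x, 80 mm cross bar, 16 mm thick; origin under the root of its square head, the cross bar 88 mm to its -x
- mallet: bystander: wooden mallet lying on the bench in front of the lathe, head diameter 66 x 95 mm, handle 160 mm to its -x; origin under the head's handle side

How it is judged:
By the outcome, as a careful person would: the job done as asked, in the order asked, and still so for the second after the job is handed in, with the robot touching nothing.
It also fails if it takes over 61 s, if anything falls off the work surface, if the arm or the gripper's body presses on something with over 40 N, if the wrist force passes 120 N, or if a joint passes its speed limit or range.

## Robot

A 7-joint arm with a two-finger parallel gripper is mounted at the origin on the work surface. World frame = base frame: x ahead of the robot, y to its left, z up, the work surface at z = 0. Lengths are in m, angles in rad, forces in N, time in s.
With the tool pointing down it reaches from about 0.425 to 0.925 m from the base axis. Payload 6.8 kg.
Tool frame: the origin (TCP) lies midway between the tips of the shut fingers; the grasp point (between the pads) lies 19 mm behind it; z points along the fingers, y is the line along which they close (so a half turn about z gives the same grasp; the last joint's range is limited). The gripper opens to 85 mm and grips with 20 to 120 N. Pads are 22 mm wide; open, the fingers measure 114 mm over their backs; the gripper's body (76 mm by 85 mm) begins 54 mm behind the grasp point. The pads swing forward as they close: fully open they stand 13 mm farther back than shut.
Start: joints at [-1.248, 0.477, 0.022, 1.555, -0.011, 1.109, -0.083], TCP at [0.282, 0.613, 0.196] pointing down, gripper open.
Joint ranges: [-2.96, 2.96], [-0.34, 2.1], [-1.41, 1.46], [0.24, 2.44], [-1.37, 4.51], [0.17, 1.92], [-2.96, 2.96]. Speed limits (rad/s): [2.39, 2.39, 3.14, 3.14, 3.14, 3.14, 3.14].

## Interface

Orientations are given as a rotation vector (axis times angle).
In Python, from bench import r gives the robot as it stands. The module is installed in compiled form; this text tells all that it offers.
- The arm moves only by the tool apply_moves, never from a script. Its argument "rows" is a list of rows, each a list of 6 numbers: the shift along the tool's x, y, z scaled (see below), then the turn, a rotation vector about the tool's x, y, z scaled (see below). A call has 1 to 5 rows; each row is the pose to reach, as a shift and turn from the pose commanded when the call began, along the tool's axes at that moment; what a row does not reach only later rows make up. The controller multiplies each number of a shift by 0.25 m and each number of a turn by 90 degrees. A row lasts 1/8 s, in which the tool goes at most 62.5 mm and 10.7 degrees, less where a joint would pass 70% of its speed; a pose out of reach is approached as far as the arm can. A call with a number of a shift or a turn outside -1 to 1 is refused whole. A call with a gripper value outside its range is refused whole. "claw" is the opening, from 0 (shut) to 1 (fully open), set as the call begins (left out, the last holds). The fingers move at their own pace and stop on an object; "newtons" is the grip in N (left out, the last holds). Time passes only in rows, so rows that repeat a pose let the fingers close. It gives the time, the measured TCP pose, the force, the opening and the grip force at its end, in the units of the state.
- r.get_obs(): the state, without advancing time (a new reading comes with each control period).
- r.grab_frame(name): name is "side" or "top"; returns a dict with "pixels" (384x512x3 uint8, red, green, blue), "intrinsics" (3x3 intrinsics, pixels), "dist" ([k1, k2, p1, p2, k3] as OpenCV has them; the pictures are not rectified), "eye" and "attitude" of the camera in the world. Camera axes: x right, y up, looking along -z (the intrinsics and any distortion apply to the point x, -y, -z); pixel columns grow to the right and rows downward; lengths in m; the calibration is good to about 2 mm. A picture is of the moment at which its call begins. There is no depth.
- r.hand_in(): hands the job in; it is judged then, once.
Trained networks look in a picture, given as the dict that the camera call returned (one of the last four; its "shot" number tells which), for a name from the list of things; names that differ only in an ending like _2 or _b are one class to them, and where a whole thing is asked for, a point or a joint stands for the part that bears it (a point fixed in the world has none). Each returns a list of dicts, best first, with "conf" (0 to 1); they miss things now and then, are a little off and sometimes report something else, mostly with a low value. They report only what shows in the picture. A call takes as long as a camera call.
- r.search_frame(picture, thing): "rect" ([left, top, width, height] in pixels, round what is visible of it).
- r.outline_of(picture, thing): "pixels" (384x512 bool, what is visible of it) and "rect" ([left, top, width, height] in pixels, round what is visible of it).
- r.landmark_of(picture, thing): "point" ([column, row] in pixels: a listed point, or the origin of a listed thing).
The state is a dict: "clock": time; "joints": joint angles; "qvel": joint speeds; "tau": joint torques, N m; "tcp_pos": TCP position; "orientation": TCP orientation; "contact_force": force on the tool from outside, world axes, zero at the start; "moment": the same for the moment, N m; "grip_width": finger opening in m; "gripper_force": force on a finger pad.
Only numpy, scipy, OpenCV 4.12 (cv2) and the standard library are available. Lean on these libraries where they do the work, as an engineer would, in place of code of your own. Each camera call takes 0.05 s, during which the arm holds its last target. There are 200 camera calls.

## Working session

There is one attempt and no reset: what is moved stays moved. The work goes in short steps, Python scripts to look and compute and a tool call to move; the robot and the scene stay as the last step left them, time stands still between calls to the robot, and variables do not carry over. Pictures are saved under pics/ and viewed, at most 10 in all, crops included, and the job is handed in when it is done.

Besides the shell and the picture viewer there is one more tool, called after "Request:" as a command line: name --pt "numbers of a row" for each row, then --argument value for the rest. apply_moves: Moves the arm, as the interface text tells. Its arguments: {"type":"object","properties":{"rows":{"type":"array","items":{"type":"array","items":{"type":"number"}}},"claw":{"type":"number"},"newtons":{"type":"number"}},"required":["rows"]}

```bash
mkdir -p pics; cat > h.py <<'E'
import numpy as np, cv2
from scipy.spatial.transform import Rotation as R
from bench import r
def rotm(a):
    a=np.array(a,float)
    if a.shape==(3,3): return a
    return R.from_rotvec(a).as_matrix() if a.size==3 else R.from_quat(a).as_matrix()
def ray(f,p):
    u=cv2.undistortPoints(np.array([[p]],float),np.array(f["intrinsics"],float),np.array(f["dist"],float))[0,0]
    d=rotm(f["attitude"])@np.array([u[0],-u[1],-1]); return np.array(f["eye"]),d/np.linalg.norm(d)
def atz(f,p,z):
    e,d=ray(f,p); return e+d*(z-e[2])/d[2]
def tri(fs,ps):
    A=0;b=0
    for f,p in zip(fs,ps):
        e,d=ray(f,p);M=np.eye(3)-np.outer(d,d);A=A+M;b=b+M@e
    return np.linalg.solve(A,b)
def proj(f,X):
    c=rotm(f["attitude"]).T@(np.array(X)-np.array(f["eye"]));c=c*[1,-1,-1]
    return cv2.projectPoints(c[None],np.zeros(3),np.zeros(3),np.array(f["intrinsics"],float),np.array(f["dist"],float))[0][0,0]
def save(f,n,box=None,s=1):
    im=f["pixels"][:,:,::-1]
    if box: im=im[box[1]:box[3],box[0]:box[2]]
    cv2.imwrite("pics/"+n,cv2.resize(im,None,fx=s,fy=s,interpolation=cv2.INTER_CUBIC))
E
python3 - <<'E'
from h import *
np.set_printoptions(precision=3,suppress=True)
s=r.grab_frame("side");t=r.grab_frame("top")
print(s["eye"],s["attitude"],t["eye"],t["attitude"])
zz=dict(feed_pivot=.238,feed_grip=.238,lock_pivot=.284,lock_grip=.285,centre_tip=.22,blank_mark=.22)
for n in zz:
    o=[]
    for f in (s,t):
        l=r.landmark_of(f,n); print(n,[(np.round(x["point"],1),round(x["conf"],2),atz(f,x["point"],zz[n])) for x in l[:2]])
        o.append(l[0]["point"] if l else None)
    if all(x is not None for x in o): print("  tri",tri((s,t),o))
im=np.hstack([s["pixels"],t["pixels"]])[:,:,::-1]
save(s,"s0.png",None,1.5);save(t,"t0.png",None,1.5)
o=r.get_obs();print(o)
E
```

```text
[-0.004 -0.637  0.902] [ 0.794 -0.282 -0.613] [0.408 0.014 1.253] [ 0.051 -0.093 -1.564]
feed_pivot [(array([312.6, 156.2]), 0.89, array([ 0.661, -0.048,  0.238])), (array([236.8, 127.8]), 0.65, array([0.569, 0.209, 0.238]))]
feed_pivot [(array([265.8, 132. ]), 0.89, array([ 0.656, -0.05 ,  0.238]))]
  tri [ 0.656 -0.051  0.242]
feed_grip [(array([282.5, 193.4]), 0.59, array([ 0.486, -0.117,  0.238]))]
feed_grip [(array([292.4, 198.1]), 0.83, array([ 0.475, -0.122,  0.238]))]
  tri [ 0.477 -0.123  0.247]
lock_pivot [(array([259.6, 128.2]), 0.6, array([0.583, 0.108, 0.284]))]
lock_pivot [(array([208. , 153.3]), 0.77, array([0.587, 0.103, 0.284]))]
  tri [0.584 0.104 0.286]
lock_grip [(array([270.8, 276. ]), 0.59, array([ 0.279, -0.321,  0.285])), (array([278.3, 124. ]), 0.58, array([0.642, 0.091, 0.285]))]
lock_grip [(array([219.9, 136.2]), 0.5, array([0.632, 0.073, 0.285]))]
  tri [ 0.798  0.162 -0.705]
centre_tip [(array([238.1, 131. ]), 0.74, array([0.577, 0.214, 0.22 ]))]
centre_tip [(array([166.2, 160.8]), 0.9, array([0.577, 0.223, 0.22 ]))]
  tri [0.58  0.223 0.214]
blank_mark [(array([224.9, 125.7]), 0.84, array([0.56 , 0.266, 0.22 ]))]
blank_mark [(array([145. , 165.6]), 0.88, array([0.563, 0.281, 0.22 ]))]
  tri [0.567 0.282 0.209]
{'clock': 0.7, 'joints': array([-1.248,  0.477,  0.022,  1.555, -0.011,  1.109, -0.083]), 'qvel': array([ 0.001, -0.001,  0.001,  0.002,  0.   ,  0.   , -0.001]), 'tau': array([  0.   , -59.615,   1.607, -28.149,   0.013,   0.002,   0.   ]), 'tcp_pos': array([0.282, 0.613, 0.195]), 'orientation': array([ 0.671,  3.069, -0.   ]), 'contact_force': array([-0.595, -0.087, -1.187]), 'moment': array([-0.072, -0.011,  0.01 ]), 'gripper_force': 0.0, 'grip_width': 0.08571104737968151}
```

View pictures.

View pics/s0.png

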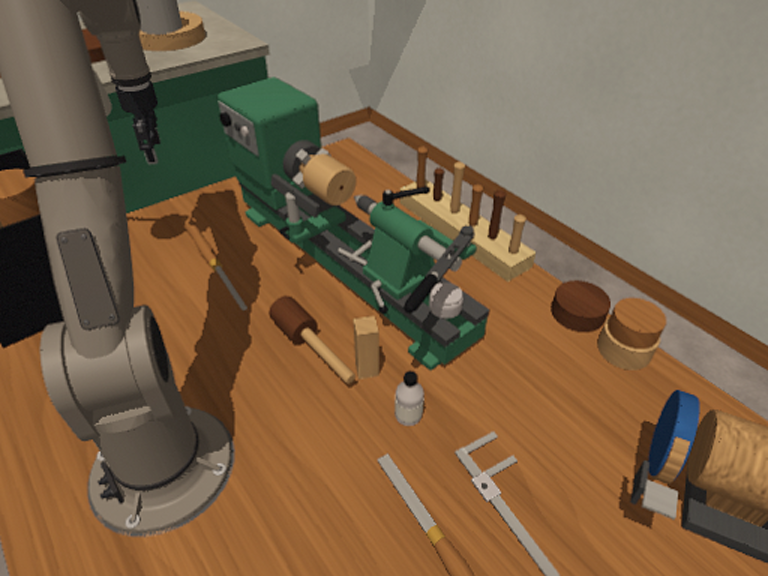

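View pics/t0.png

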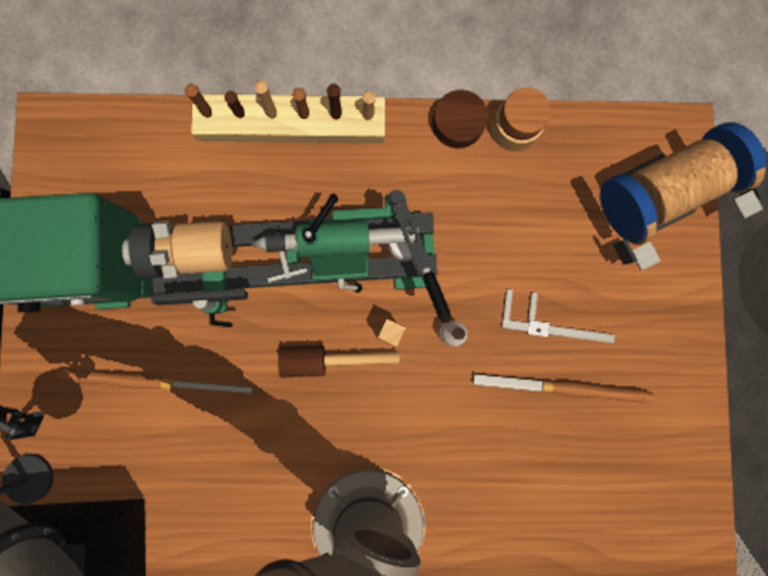

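Side view: lathe with tailstock at (400,220), feed lever handle around (425,290) and lock lever at (400,195). Top view: feed pivot (397,198), handle down to about (445,320), lock pivot (310,235) with its arm tip at (335,197). This agrees with the networks' points.

```bash
cat >> h.py <<'E'
def go(*wps):
    "units for waypoints (x,y,z,yaw of tool y in world deg, tool down)"
    o=r.get_obs();Rm=rotm(o["orientation"]);p=np.array(o["tcp_pos"])
    print("t",round(o["clock"],2),"tcp",p.round(4),"yaw",np.degrees(np.arctan2(Rm[1,1],Rm[0,1])).round(1),"F",np.round(o["contact_force"],1))
    for x,y,z,a in wps:
        a=np.radians(a);yt=np.array([np.cos(a),np.sin(a),0]);zt=np.array([0,0,-1.]);T=np.c_[np.cross(yt,zt),yt,zt]
        print(np.round(np.r_[Rm.T@(np.array([x,y,z])-p)/.25,R.from_matrix(Rm.T@T).as_rotvec()/(np.pi/2)],3).tolist())
E
python3 -c "
from h import *
go((.282,.613,.35,65),(.38,.43,.42,45),(.5,.2,.42,20))"
```

```text
t 0.7 tcp [0.2819 0.6133 0.1955] yaw 65.3 F [-0.6 -0.1 -1.2]
[-0.001, -0.001, -0.618, -0.0, 0.0, 0.004]
[-0.663, -0.502, -0.898, -0.0, 0.0, 0.226]
[-1.483, -1.138, -0.898, -0.0, 0.0, 0.504]
```

Request:
apply_moves --pt "0 0 -0.25 0 0 0" --pt "0 0 -0.5 0 0 0" --pt "0 0 -0.75 0 0 0" --pt "0 0 -0.9 0 0 0" --pt "0 0 -0.9 0 0 0" --claw 0

```text
clock: 1.32
tcp_pos: [0.2825, 0.6145, 0.4248]
orientation: [0.672, 3.068, 0.011]
contact_force: [-0.0, 0.4, -0.0]
grip_width: -0.0003
gripper_force: 0.0
```

Request:
apply_moves --pt "-0.66 -0.5 0 0 0 0.23" --pt "-0.66 -0.5 0 0 0 0.23" --pt "-0.66 -0.5 0 0 0 0.23" --pt "-0.66 -0.5 0 0 0 0.23" --pt "-0.66 -0.5 0 0 0 0.23"

```text
clock: 1.95
tcp_pos: [0.3801, 0.4298, 0.4201]
orientation: [-1.215, -2.897, 0.001]
contact_force: [-0.6, 1.6, 0.9]
grip_width: 0.0
gripper_force: 0.0
```

```bash
python3 -c "
from h import *
go((.49,.22,.42,20))"
```

```text
t 1.95 tcp [0.3801 0.4298 0.4201] yaw 44.5 F [-0.6  1.6  0.9]
[-0.907, -0.274, 0.0, -0.0, -0.0, 0.272]
```

Request:
apply_moves --pt "-0.9 -0.27 0 0 0 0.27" --pt "-0.9 -0.27 0 0 0 0.27" --pt "-0.9 -0.27 0 0 0 0.27" --pt "-0.9 -0.27 0 0 0 0.27" --pt "-0.9 -0.27 0 0 0 0.27"

```text
clock: 2.58
tcp_pos: [0.4908, 0.2215, 0.4202]
orientation: [1.8, 2.574, -0.001]
contact_force: [-1.2, 1.0, -0.0]
grip_width: 0.0001
gripper_force: 0.0
```

```bash
python3 -c "
from h import *
go((.49,.0,.42,0),(.48,-.2,.42,0))"
```

```text
t 2.58 tcp [0.4908 0.2215 0.4202] yaw 20.1 F [-1.2  1.  -0. ]
[-0.831, -0.307, 0.001, 0.0, 0.001, 0.223]
[-1.569, -0.62, 0.002, 0.0, 0.001, 0.223]
```

Request:
apply_moves --pt "-0.83 -0.31 0 0 0 0.22" --pt "-0.83 -0.31 0 0 0 0.22" --pt "-0.83 -0.31 0 0 0 0.22" --pt "-0.83 -0.31 0 0 0 0.22" --pt "-0.83 -0.31 0 0 0 0.22"

```text
clock: 3.2
tcp_pos: [0.4891, 0.0018, 0.4205]
orientation: [2.213, 2.23, 0.0]
contact_force: [0.6, 1.6, -0.4]
grip_width: 0.0003
gripper_force: 0.0
```

```bash
python3 -c "
from h import *
go((.48,-.19,.42,0),(.48,-.19,.215,0))"
```

```text
t 3.2 tcp [0.4891 0.0018 0.4205] yaw 0.5 F [ 0.6  1.6 -0.4]
[-0.767, -0.043, 0.002, 0.0, -0.0, 0.005]
[-0.767, -0.043, 0.822, 0.0, -0.0, 0.005]
```

Request:
apply_moves --pt "-0.77 -0.04 0 0 0 0" --pt "-0.77 -0.04 0 0 0 0" --pt "-0.77 -0.04 0 0 0 0" --pt "-0.77 -0.04 0 0 0 0" --pt "-0.77 -0.04 0.3 0 0 0"

```text
clock: 3.82
tcp_pos: [0.4853, -0.1891, 0.3603]
orientation: [2.203, 2.23, 0.008]
contact_force: [1.2, 0.5, -1.4]
grip_width: -0.0001
gripper_force: 0.0
```

```bash
python3 - <<'E'
from h import *
go((.48,-.19,.215,0))
s=r.grab_frame("side");t=r.grab_frame("top")
for n,z in (("feed_grip",.238),("feed_pivot",.238)):
  for f in (s,t): print(n,[(atz(f,x["point"],z).round(3),round(x["conf"],2)) for x in r.landmark_of(f,n)[:2]])
save(s,"s1.png",(130,60,386,252),3)
E
```

```text
t 3.83 tcp [ 0.4853 -0.1891  0.3603] yaw 0.7 F [ 1.2  0.5 -1.4]
[-0.003, -0.026, 0.581, 0.005, 0.001, 0.008]
feed_grip [(array([ 0.478, -0.123,  0.238]), 0.63)]
feed_grip [(array([0.324, 0.358, 0.238]), 0.75), (array([ 0.481, -0.124,  0.238]), 0.73)]
feed_pivot [(array([0.507, 0.052, 0.238]), 0.71), (array([ 0.652, -0.056,  0.238]), 0.69)]
feed_pivot [(array([ 0.65 , -0.057,  0.238]), 0.8), (array([0.593, 0.189, 0.238]), 0.7)]
```

View pics/s1.png

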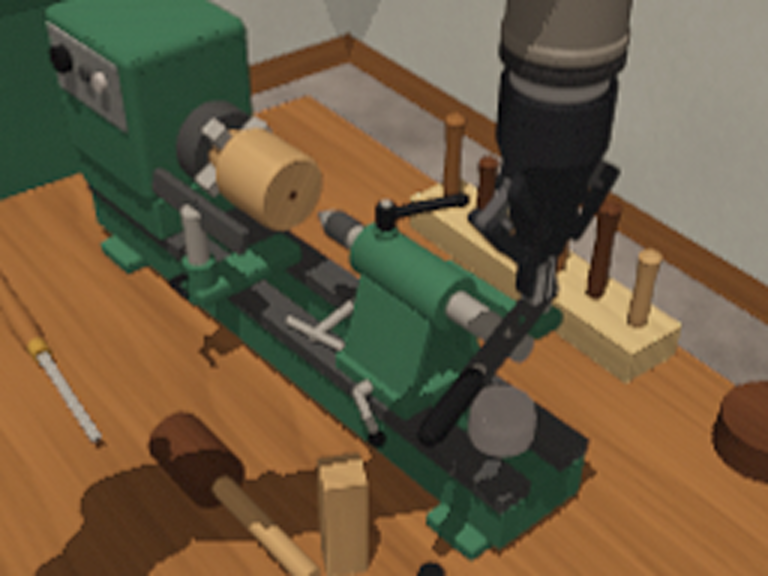

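The gripper is shut and to the right of the lever; handle runs (430,430)–(500,350) in the crop, and the space behind it is clear. Lowering.

Request:
apply_moves --pt "0 -0.03 0.2 0 0 0" --pt "0 -0.03 0.4 0 0 0" --pt "0 -0.03 0.57 0 0 0" --pt "0 -0.03 0.57 0 0 0" --pt "0 -0.03 0.57 0 0 0"

```text
clock: 4.75
tcp_pos: [0.4756, -0.1914, 0.2183]
orientation: [2.208, 2.229, 0.003]
contact_force: [0.0, 0.3, 0.2]
grip_width: 0.0001
gripper_force: 0.0
```

Request:
apply_moves --pt "0.07 0 0 0 0 0" --pt "0.14 0 0 0 0 0" --pt "0.2 0 0 0 0 0" --pt "0.25 0 0 0 0 0" --pt "0.3 0 0 0 0 0"

```text
clock: 5.38
tcp_pos: [0.4736, -0.1154, 0.2169]
orientation: [2.21, 2.23, 0.003]
contact_force: [-0.2, -0.0, -0.8]
grip_width: -0.0001
gripper_force: 0.0
```

Request:
apply_moves --pt "0.05 0 0 0 0 0" --pt "0.1 0 0 0 0 0" --pt "0.15 0 0 0 0 0" --pt "0.2 0 0 0 0 0" --pt "0.25 0 0 0 0 0"

```text
clock: 6.0
tcp_pos: [0.4719, -0.0525, 0.2155]
orientation: [-2.211, -2.231, 0.0]
contact_force: [-0.4, -0.6, -0.7]
grip_width: 0.0
gripper_force: 0.0
```

```bash
cat >> h.py <<'E'
def pts(*ns):
  Z=dict(feed_pivot=.238,feed_grip=.238,lock_pivot=.284,lock_grip=.285,centre_tip=.22,blank_mark=.22)
  s=r.grab_frame("side");t=r.grab_frame("top")
  for n in ns:
    for f in (s,t): print(n,[(atz(f,x["point"],Z[n]).round(3)[:2],round(x["conf"],2)) for x in r.landmark_of(f,n)[:2]])
  return s,t
E
python3 - <<'E'
from h import *
go()
s,t=pts("feed_grip","centre_tip","blank_mark")
save(s,"s2.png",(130,60,386,252),3)
E
```

```text
t 6.0 tcp [ 0.4719 -0.0525  0.2155] yaw 0.5 F [-0.4 -0.6 -0.7]
feed_grip [(array([ 0.476, -0.12 ]), 0.79)]
feed_grip []
centre_tip [(array([0.575, 0.232]), 0.68), (array([ 0.308, -0.182]), 0.52)]
centre_tip [(array([0.571, 0.221]), 0.73)]
blank_mark [(array([0.573, 0.259]), 0.79)]
blank_mark [(array([0.56 , 0.268]), 0.97)]
```

View pics/s2.png

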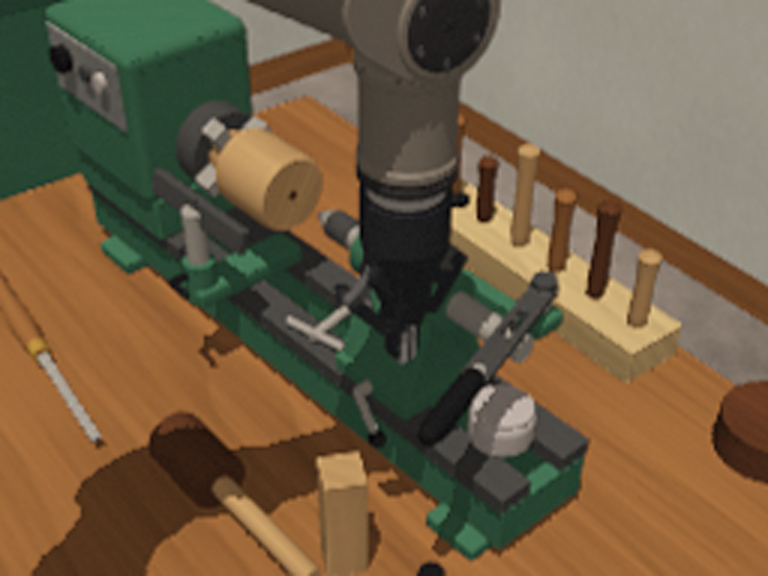

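```bash
python3 - <<'E'
from h import *
s,t=pts("feed_grip")
for f in (s,t):
  for X in ((.4719,-.0525,.2155),(.478,-.123,.238),(.653,-.053,.238),(.425,-.143,.238)):
    p=proj(f,X); print(X,p.round(1),((p-[130,60])*3).round(0))
save(t,"t2.png",(170,100,340,270),3.5)
print([ (x["rect"],x["conf"]) for x in r.search_frame(t,"feed_lever")],[ (x["rect"],x["conf"]) for x in r.search_frame(s,"feed_lever")])
E
```

```text
feed_grip [(array([ 0.217, -0.451]), 0.7), (array([ 0.479, -0.115]), 0.62)]
feed_grip [(array([ 0.421, -0.143]), 0.27)]
(0.4719, -0.0525, 0.2155) [262.8 188.7] [399. 386.]
(0.478, -0.123, 0.238) [281.6 195.9] [455. 408.]
(0.653, -0.053, 0.238) [311.8 158.1] [545. 294.]
(0.425, -0.143, 0.238) [270.6 209. ] [422. 447.]
(0.4719, -0.0525, 0.2155) [266.2 199.5] [409. 418.]
(0.478, -0.123, 0.238) [292.8 196.9] [488. 411.]
(0.653, -0.053, 0.238) [266.9 133. ] [411. 219.]
(0.425, -0.143, 0.238) [300.3 216.5] [511. 470.]
[([256.3, 130.0, 25.1, 32.4], 0.79)] [([269.0, 154.1, 50.5, 52.7], 0.57)]
```

View pics/t2.png

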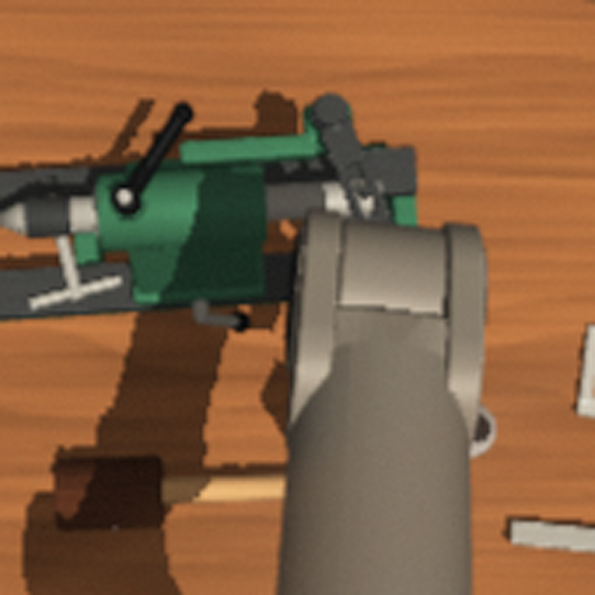

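```bash
python3 - <<'E'
from h import *
s=r.grab_frame("side")
for X in ((.4853,-.1891,.3603),(.4719,-.0525,.2155),(.4719,-.0525,.2455)):
    p=proj(s,X); print(X,((p-[130,60])*3).round(0))
c=s["pixels"][140:205,235:300,::-1]
c=np.clip(c.astype(float)*2.2,0,255).astype(np.uint8)
cv2.imwrite("pics/s3.png",cv2.resize(c,None,fx=8,fy=8,interpolation=cv2.INTER_CUBIC))
im=cv2.imread("pics/s1.png")
E
```

```text
(0.4853, -0.1891, 0.3603) [527. 335.]
(0.4719, -0.0525, 0.2155) [399. 386.]
(0.4719, -0.0525, 0.2455) [399. 361.]
```

View pics/s3.png

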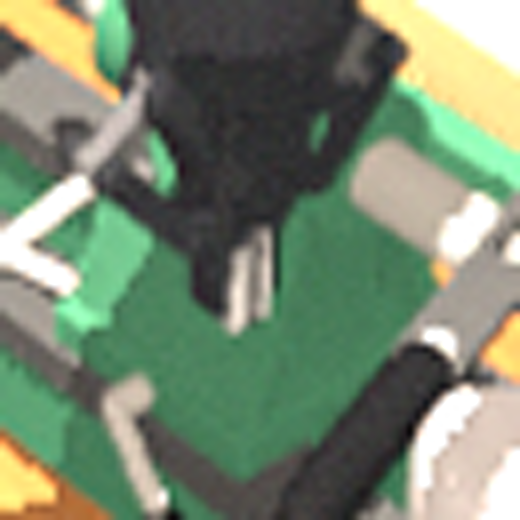

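The enlarged crop shows the fingertip at px (265,181), though the reported TCP projects to (263,189). The real tip is about 30 mm higher, so it passed over the handle without moving it. I'll go back up and over, then push again lower.

Request:
apply_moves --pt "0 0 -0.16 0 0 0" --pt "-0.2 0 -0.2 0 0 0" --pt "-0.4 0 -0.2 0 0 0" --pt "-0.57 0 -0.2 0 0 0" --pt "-0.57 0 -0.2 0 0 0"

```text
clock: 7.38
tcp_pos: [0.4724, -0.1996, 0.2657]
orientation: [2.218, 2.223, -0.002]
contact_force: [0.1, 0.5, 0.1]
grip_width: -0.0002
gripper_force: 0.0
```

Request:
apply_moves --pt "0 0 0.1 0 0 0" --pt "0 0 0.2 0 0 0" --pt "0 0 0.3 0 0 0" --pt "0 0 0.3 0 0 0" --pt "0 0 0.3 0 0 0"

```text
clock: 8.0
tcp_pos: [0.4739, -0.1956, 0.1913]
orientation: [2.21, 2.232, 0.001]
contact_force: [-0.5, -0.2, -0.7]
grip_width: 0.0002
gripper_force: 0.0
```

Request:
apply_moves --pt "0.06 0 0 0 0 0" --pt "0.12 0 0 0 0 0" --pt "0.18 0 0 0 0 0" --pt "0.22 0 0 0 0 0" --pt "0.26 0 0 0 0 0"

```text
clock: 8.62
tcp_pos: [0.4729, -0.1314, 0.1912]
orientation: [2.211, 2.229, 0.0]
contact_force: [-1.7, -3.9, 0.8]
grip_width: 0.0002
gripper_force: 1.5
```

```bash
python3 - <<'E'
from h import *
go()
s,t=pts("feed_grip","centre_tip")
save(s,"s4.png",(220,110,340,230),5)
E
```

```text
t 8.62 tcp [ 0.4729 -0.1314  0.1912] yaw 0.5 F [-1.7 -3.9  0.8]
feed_grip [(array([ 0.658, -0.056]), 0.57), (array([ 0.476, -0.108]), 0.54)]
feed_grip [(array([ 0.475, -0.105]), 0.71), (array([0.324, 0.357]), 0.34)]
centre_tip [(array([0.571, 0.236]), 0.74)]
centre_tip [(array([0.569, 0.222]), 0.91)]
```

View pics/s4.png

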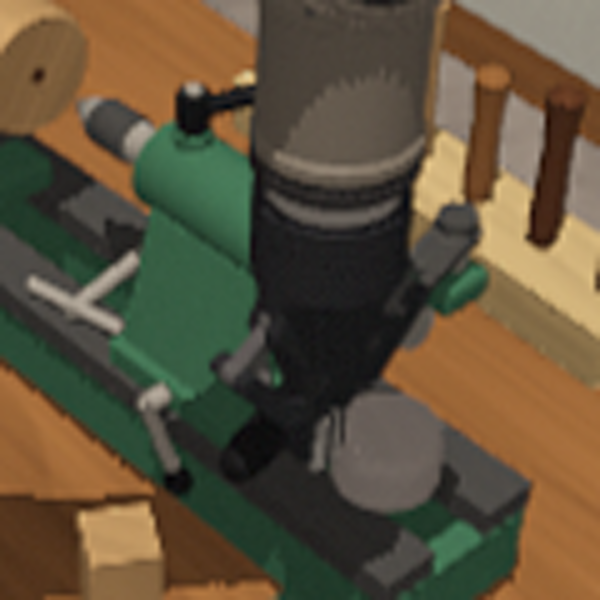

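Contact at 3.9 N, and the lever is moving (grip now at y≈-0.106). The finger is behind the handle at crop (320,440), above the tin. Continuing.

Request:
apply_moves --pt "0.05 0 0 0 0 0" --pt "0.1 0 0 0 0 0" --pt "0.15 0 0 0 0 0" --pt "0.2 0 0 0 0 0" --pt "0.25 0 0 0 0 0"

```text
clock: 9.55
tcp_pos: [0.4716, -0.0673, 0.1903]
orientation: [-2.211, -2.231, 0.001]
contact_force: [-2.4, -3.9, 0.3]
grip_width: 0.0001
gripper_force: 1.7
```

Request:
apply_moves --pt "0.04 0 0 0 0 0" --pt "0.08 0 0 0 0 0" --pt "0.1 0 0 0 0 0" --pt "0.12 0 0 0 0 0" --pt "0.14 0 0 0 0 0"

```text
clock: 10.18
tcp_pos: [0.4725, -0.0333, 0.1907]
orientation: [2.211, 2.23, 0.002]
contact_force: [2.2, -3.0, -2.5]
grip_width: -0.0002
gripper_force: 1.5
```

```bash
python3 - <<'E'
from h import *
go()
s,t=pts("feed_grip","feed_pivot","centre_tip","blank_mark")
E
```

```text
t 10.18 tcp [ 0.4725 -0.0333  0.1907] yaw 0.5 F [ 2.2 -3.  -2.5]
feed_grip [(array([ 0.469, -0.002]), 0.86), (array([ 0.306, -0.293]), 0.59)]
feed_grip [(array([ 0.326, -0.318]), 0.74)]
feed_pivot [(array([ 0.661, -0.054]), 0.8), (array([0.562, 0.253]), 0.41)]
feed_pivot [(array([ 0.654, -0.041]), 0.78)]
centre_tip [(array([0.584, 0.259]), 0.77)]
centre_tip [(array([0.571, 0.257]), 0.69)]
blank_mark [(array([0.573, 0.281]), 0.92)]
blank_mark [(array([0.557, 0.258]), 0.55)]
```

Request:
apply_moves --pt "0.02 0 0 0 0 0" --pt "0.04 0 0 0 0 0" --pt "0.06 0 0 0 0 0" --pt "0.08 0 0 0 0 0" --pt "0.09 0 0 0 0 0"

```text
clock: 11.3
tcp_pos: [0.4718, -0.0154, 0.1907]
orientation: [2.211, 2.225, -0.005]
contact_force: [2.1, -20.7, 0.2]
grip_width: -0.0004
gripper_force: 9.4
```

Request:
apply_moves --pt "0.01 0 0 0 0 0" --pt "0.02 0 0 0 0 0" --pt "0.03 0 0 0 0 0" --pt "0.03 0 0 0 0 0"

```text
clock: 11.8
tcp_pos: [0.4718, -0.0152, 0.1908]
orientation: [2.214, 2.214, -0.013]
contact_force: [3.0, -36.5, 0.1]
grip_width: 0.0001
gripper_force: 16.6
```

Hard stop reached: the force climbs with no motion. Backing off.

Request:
apply_moves --pt "-0.06 0 0 0 0 0" --pt "-0.14 0 0 0 0 0" --pt "-0.22 0 0 0 0 0" --pt "-0.22 0 0 0 0 0"

```text
clock: 12.3
tcp_pos: [0.4716, -0.0584, 0.1904]
orientation: [-2.212, -2.229, -0.0]
contact_force: [0.8, 0.8, -0.7]
grip_width: -0.0002
gripper_force: 0.0
```

Request:
apply_moves --pt "0 0 -0.25 0 0 0" --pt "0 0 -0.5 0 0 0" --pt "0 0 -0.75 0 0 0" --pt "0 0 -0.8 0 0 0" --pt "0 0 -0.8 0 0 0"

```text
clock: 12.92
tcp_pos: [0.4721, -0.0569, 0.3906]
orientation: [-2.209, -2.234, -0.002]
contact_force: [-0.3, -0.1, -1.1]
grip_width: 0.0001
gripper_force: 0.0
```

```bash
python3 - <<'E'
from h import *
go()
s,t=pts("feed_grip","feed_pivot","centre_tip","blank_mark","lock_pivot","lock_grip")
im=np.vstack([s["pixels"][60:252,130:386],t["pixels"][90:240,100:356]])[:,:,::-1]
cv2.imwrite("pics/c5.png",cv2.resize(im,None,fx=1.75,fy=1.75,interpolation=cv2.INTER_CUBIC))
E
```

```text
t 12.93 tcp [ 0.4721 -0.0569  0.3906] yaw 0.6 F [-0.3 -0.1 -1.1]
feed_grip [(array([0.479, 0.013]), 0.98), (array([ 0.218, -0.456]), 0.53)]
feed_grip [(array([0.468, 0.013]), 0.82)]
feed_pivot [(array([ 0.653, -0.06 ]), 0.6), (array([0.473, 0.013]), 0.32)]
feed_pivot [(array([0.472, 0.012]), 0.73), (array([ 0.649, -0.049]), 0.7)]
centre_tip [(array([0.562, 0.261]), 0.57)]
centre_tip [(array([0.566, 0.264]), 0.89)]
blank_mark [(array([0.575, 0.277]), 0.89)]
blank_mark [(array([0.556, 0.266]), 0.83)]
lock_pivot [(array([0.574, 0.104]), 0.79)]
lock_pivot [(array([0.585, 0.111]), 0.77)]
lock_grip [(array([0.638, 0.087]), 0.55)]
lock_grip [(array([0.629, 0.077]), 0.5)]
```

View pics/c5.png

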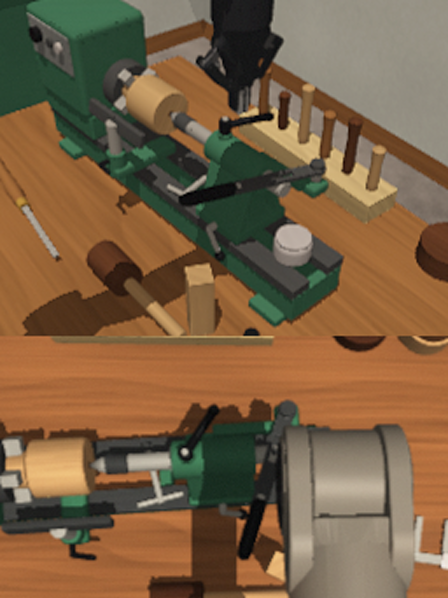

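Lever handle now points headstock-wards (crop (185,198)→(315,165)). In both views the centre's point meets the blank, at (175,115) and (97,465). Lock arm runs from (222,125) to (270,117). Now for the clamping lever.

```bash
python3 - <<'E'
from h import *
s=r.grab_frame("side")
for d in (0,.03,.04): print(d,((proj(s,(.4721,-.0569,.3906+d))-[130,60])*1.75).round(0))
print(r.get_obs()["joints"].round(2))
go((.653,.112,.37,-25))
P=np.array([.582,.106])
for a in range(-25,-160,-15):
    t=np.radians(a);u=np.array([np.cos(t),np.sin(t)]);n=np.array([-u[1],u[0]]);print(a,(P+.062*u+.02*n).round(3))
E
```

```text
0 [237. 133.]
0.03 [238. 115.]
0.04 [238. 108.]
[-0.75 -0.04  0.74  1.76  0.03  1.41 -0.01]
t 13.68 tcp [ 0.472  -0.0584  0.3905] yaw 0.5 F [-1.2 -0.1 -1. ]
[0.675, 0.73, 0.082, 0.0, -0.0, 0.283]
-25 [0.647 0.098]
-40 [0.642 0.081]
-55 [0.634 0.067]
-70 [0.622 0.055]
-85 [0.607 0.046]
-100 [0.591 0.041]
-115 [0.574 0.041]
-130 [0.557 0.046]
-145 [0.543 0.054]
```

Request:
apply_moves --pt "0.68 0.73 0 0 0 0.28" --pt "0.68 0.73 0 0 0 0.28" --pt "0.68 0.73 0 0 0 0.28" --pt "0.68 0.73 0 0 0 0.28" --pt "0.68 0.73 0 0 0 0.28"

```text
clock: 14.3
tcp_pos: [0.6546, 0.1195, 0.3866]
orientation: [-2.638, -1.705, 0.007]
contact_force: [-1.1, 0.2, -1.0]
grip_width: 0.0002
gripper_force: 0.0
```

```bash
python3 - <<'E'
from h import *
go((.655,.115,.30,-25),(.655,.115,.229,-25))
s,t=pts("lock_grip","lock_pivot")
save(s,"s6.png",(170,60,330,180),4)
E
```

```text
t 14.3 tcp [0.6546 0.1195 0.3866] yaw -24.2 F [-1.1  0.2 -1. ]
[-0.014, 0.01, 0.346, -0.002, 0.002, 0.008]
[-0.013, 0.01, 0.63, -0.002, 0.002, 0.008]
lock_grip [(array([0.649, 0.096]), 0.5), (array([0.513, 0.173]), 0.4)]
lock_grip [(array([0.636, 0.072]), 0.63), (array([0.325, 0.346]), 0.41)]
lock_pivot [(array([0.591, 0.108]), 0.83)]
lock_pivot [(array([0.577, 0.112]), 0.56)]
```

View pics/s6.png

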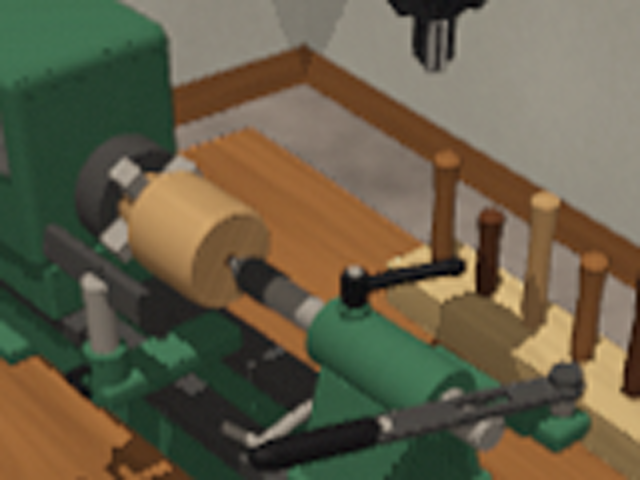

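The centre's point sits in the blank's mark at crop (235,262). Lock arm runs (355,285)→(460,267), with the fingertip well above it at (435,70).

```bash
python3 - <<'E'
from h import *
s=r.grab_frame("side")
for X in ((.6546,.1195,.3866),(.6546,.1195,.4266),(.582,.106,.284),(.658,.071,.289),(.655,.115,.266)): print(X,((proj(s,X)-[170,60])*4).round(0))
# arm ray from crop: tip (460,267), hub top (355,270)
print(atz(s,[170+460/4,60+267/4],.289).round(3),atz(s,[170+355/4,60+270/4],.284).round(3))
E
```

```text
(0.6546, 0.1195, 0.3866) [427. 114.]
(0.6546, 0.1195, 0.4266) [430.  62.]
(0.582, 0.106, 0.284) [358. 274.]
(0.658, 0.071, 0.289) [466. 256.]
(0.655, 0.115, 0.266) [424. 258.]
[0.645 0.062 0.289] [0.584 0.112 0.284]
```

Request:
apply_moves --pt "0 0 0.2 0 0 0" --pt "0 0 0.35 0 0 0" --pt "0 0 0.5 0 0 0" --pt "-0.01 0.01 0.63 0 0 0" --pt "-0.01 0.01 0.63 0 0 0"

```text
clock: 15.28
tcp_pos: [0.6522, 0.1094, 0.2313]
orientation: [-2.644, -1.693, 0.006]
contact_force: [0.1, -0.0, 0.0]
grip_width: 0.0003
gripper_force: 0.0
```

```bash
python3 - <<'E'
from h import *
go((.647,.098,.229,-25),(.642,.081,.229,-40),(.634,.067,.229,-55),(.622,.055,.229,-70))
E
```

```text
t 15.28 tcp [0.6522 0.1094 0.2313] yaw -24.7 F [ 0.1 -0.   0. ]
[-0.05, -0.0, 0.009, -0.002, 0.001, 0.003]
[-0.12, 0.01, 0.01, -0.002, 0.002, 0.17]
[-0.184, 0.005, 0.01, -0.002, 0.002, 0.336]
[-0.248, -0.019, 0.01, -0.002, 0.002, 0.503]
```

Request:
apply_moves --pt "-0.05 0 0 0 0 0" --pt "-0.085 0.005 0 0 0 0.08" --pt "-0.12 0.01 0 0 0 0.17" --pt "-0.15 0.01 0 0 0 0.25" --pt "-0.18 0.005 0 0 0 0.34"

```text
clock: 15.9
tcp_pos: [0.638, 0.068, 0.2357]
orientation: [-3.001, -0.93, -0.009]
contact_force: [2.4, 0.1, -0.6]
grip_width: -0.0002
gripper_force: 1.1
```

```bash
python3 - <<'E'
from h import *
go((.628,.061,.229,-62),(.622,.055,.229,-70),(.615,.05,.229,-78),(.607,.046,.229,-85),(.599,.043,.229,-90))
pts("lock_grip")
E
```

```text
t 15.9 tcp [0.638  0.068  0.2357] yaw -55.5 F [ 2.4  0.1 -0.6]
[-0.049, 0.0, 0.027, 0.001, -0.003, 0.072]
[-0.082, 0.007, 0.026, 0.001, -0.003, 0.161]
[-0.117, 0.007, 0.026, 0.0, -0.003, 0.25]
[-0.152, 0.002, 0.026, 0.0, -0.003, 0.327]
[-0.185, -0.006, 0.026, -0.0, -0.004, 0.383]
lock_grip [(array([0.626, 0.076]), 0.49)]
lock_grip []
```

Request:
apply_moves --pt "-0.05 0 0.02 0 0 0.07" --pt "-0.08 0.005 0.02 0 0 0.16" --pt "-0.12 0.005 0.02 0 0 0.25" --pt "-0.15 0 0.02 0 0 0.33" --pt "-0.185 -0.005 0.02 0 0 0.38"

```text
clock: 16.73
tcp_pos: [0.5986, 0.0443, 0.2288]
orientation: [-3.14, -0.015, -0.003]
contact_force: [2.1, 4.0, -0.5]
grip_width: 0.0
gripper_force: 1.6
```

```bash
python3 - <<'E'
from h import *
go((.591,.041,.229,-95),(.583,.04,.229,-100),(.574,.041,.229,-105),(.566,.043,.229,-110),(.557,.046,.229,-115))
s,t=pts("lock_grip","lock_pivot")
save(s,"s7.png",(170,60,330,180),4)
E
```

```text
t 16.73 tcp [0.5986 0.0443 0.2288] yaw -89.4 F [ 2.1  4.  -0.5]
[-0.031, 0.013, -0.001, -0.001, -0.001, 0.062]
[-0.063, 0.016, -0.001, -0.001, -0.001, 0.117]
[-0.099, 0.012, -0.001, -0.001, -0.001, 0.173]
[-0.131, 0.004, -0.001, -0.001, -0.001, 0.228]
[-0.166, -0.009, -0.001, -0.001, -0.001, 0.284]
lock_grip [(array([0.58 , 0.053]), 0.59)]
lock_grip [(array([ 0.641, -0.047]), 0.65), (array([ 0.418, -0.025]), 0.38)]
lock_pivot [(array([0.585, 0.113]), 0.71)]
lock_pivot [(array([ 0.643, -0.047]), 0.22)]
```

View pics/s7.png

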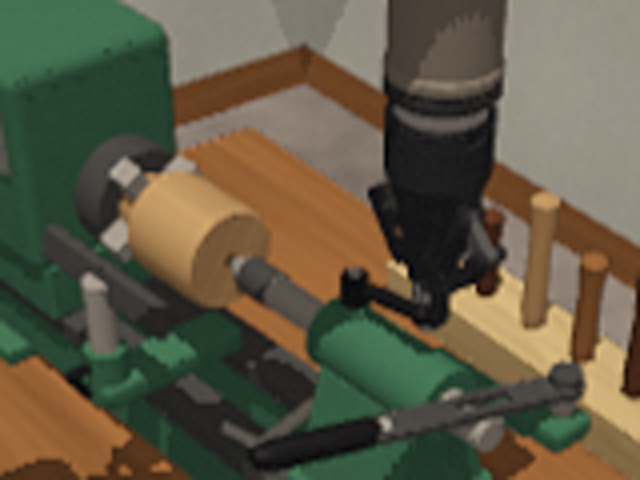

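The finger at (430,310) is swinging the arm as planned; it now points along the barrel. Continuing the arc.

Request:
apply_moves --pt "-0.03 0.01 0 0 0 0.06" --pt "-0.065 0.015 0 0 0 0.12" --pt "-0.1 0.01 0 0 0 0.17" --pt "-0.13 0.005 0 0 0 0.23" --pt "-0.165 -0.01 0 0 0 0.28"

```text
clock: 17.65
tcp_pos: [0.5573, 0.0446, 0.2284]
orientation: [3.068, -0.674, 0.003]
contact_force: [3.8, -0.6, -0.1]
grip_width: -0.0001
gripper_force: 1.5
```

```bash
python3 - <<'E'
from h import *
go((.550,.05,.229,-120),(.543,.054,.229,-125),(.537,.06,.229,-130),(.532,.066,.229,-135),(.528,.073,.229,-140))
pts("lock_grip","lock_pivot")
E
```

```text
t 17.65 tcp [0.5573 0.0446 0.2284] yaw -114.8 F [ 3.8 -0.6 -0.1]
[-0.036, -0.007, -0.003, 0.0, -0.001, 0.058]
[-0.068, -0.01, -0.003, -0.0, -0.001, 0.113]
[-0.1, -0.022, -0.003, -0.0, -0.001, 0.169]
[-0.128, -0.035, -0.003, -0.0, -0.001, 0.225]
[-0.154, -0.054, -0.003, -0.0, -0.001, 0.28]
lock_grip [(array([0.546, 0.06 ]), 0.66), (array([0.511, 0.189]), 0.25)]
lock_grip []
lock_pivot [(array([0.583, 0.109]), 0.85), (array([ 0.602, -0.097]), 0.18)]
lock_pivot []
```

Request:
apply_moves --pt "-0.02 0 0 0 0 0.03" --pt "-0.035 -0.005 0 0 0 0.06" --pt "-0.05 -0.01 0 0 0 0.09" --pt "-0.07 -0.01 0 0 0 0.11"

```text
clock: 18.45
tcp_pos: [0.542, 0.0541, 0.2281]
orientation: [2.998, -0.936, 0.002]
contact_force: [2.5, -1.5, -0.5]
grip_width: 0.0001
gripper_force: 1.3
```

Request:
apply_moves --pt "-0.015 0 0 0 0 0.03" --pt "-0.03 -0.005 0 0 0 0.06" --pt "-0.045 -0.01 0 0 0 0.09"

```text
clock: 18.82
tcp_pos: [0.5351, 0.0597, 0.2285]
orientation: [2.921, -1.147, 0.009]
contact_force: [8.9, -15.0, -6.0]
grip_width: -0.0001
gripper_force: 8.9
```

```bash
python3 - <<'E'
from h import *
go((.532,.066,.229,-135),(.528,.073,.229,-140),(.524,.081,.229,-145))
pts("lock_grip")
E
```

```text
t 18.82 tcp [0.5351 0.0597 0.2285] yaw -132.9 F [  8.9 -15.   -6. ]
[-0.026, -0.01, -0.002, 0.001, -0.004, 0.024]
[-0.057, -0.02, -0.002, 0.0, -0.004, 0.079]
[-0.091, -0.032, -0.003, 0.0, -0.004, 0.135]
lock_grip [(array([0.527, 0.088]), 0.38), (array([ 0.283, -0.222]), 0.19)]
lock_grip []
```

Request:
apply_moves --pt "-0.01 0 0 0 0 0" --pt "-0.02 0 0 0 0 0" --pt "-0.02 0 0 0 0 0"

```text
clock: 19.4
tcp_pos: [0.5349, 0.0598, 0.2291]
orientation: [2.919, -1.149, 0.024]
contact_force: [19.3, -19.9, -15.9]
grip_width: -0.0002
gripper_force: 13.3
```

Stop reached: force rises with no motion. Backing off, rising, and checking.

Request:
apply_moves --pt "0.05 0 0 0 0 0" --pt "0.1 0 0 0 0 0" --pt "0.1 0 -0.2 0 0 0" --pt "0.1 0 -0.4 0 0 0" --pt "0.1 0 -0.6 0 0 0"

```text
clock: 20.02
tcp_pos: [0.5481, 0.0503, 0.3793]
orientation: [2.927, -1.142, -0.002]
contact_force: [0.6, 1.1, 0.3]
grip_width: 0.0
gripper_force: 0.0
```

```bash
python3 - <<'E'
from h import *
go((.47,-.15,.42,-133))
E
```

```text
t 20.02 tcp [0.5481 0.0503 0.3793] yaw -132.6 F [0.6 1.1 0.3]
[0.313, 0.801, -0.163, 0.0, 0.001, 0.004]
```

Request:
apply_moves --pt "0.31 0.8 -0.16 0 0 0" --pt "0.31 0.8 -0.16 0 0 0" --pt "0.31 0.8 -0.16 0 0 0" --pt "0.31 0.8 -0.16 0 0 0" --pt "0.31 0.8 -0.16 0 0 0"

```text
clock: 20.65
tcp_pos: [0.4689, -0.1525, 0.4182]
orientation: [-2.919, 1.147, 0.001]
contact_force: [-0.1, -1.2, 0.5]
grip_width: 0.0002
gripper_force: 0.0
```

```bash
python3 - <<'E'
from h import *
go()
s,t=pts("lock_grip","lock_pivot","feed_grip","feed_pivot","centre_tip","blank_mark")
E
```

```text
t 20.65 tcp [ 0.4689 -0.1525  0.4182] yaw -132.9 F [-0.1 -1.2  0.5]
lock_grip [(array([0.538, 0.089]), 0.69), (array([ 0.237, -0.136]), 0.42)]
lock_grip []
lock_pivot [(array([0.582, 0.099]), 0.56)]
lock_pivot [(array([0.553, 0.256]), 0.72), (array([0.584, 0.107]), 0.69)]
feed_grip [(array([0.474, 0.008]), 0.56)]
feed_grip [(array([0.471, 0.011]), 0.76)]
feed_pivot [(array([ 0.657, -0.052]), 0.65), (array([0.554, 0.253]), 0.18)]
feed_pivot [(array([ 0.647, -0.045]), 0.67)]
centre_tip [(array([0.567, 0.273]), 0.64)]
centre_tip [(array([0.571, 0.267]), 0.65)]
blank_mark [(array([0.564, 0.267]), 0.85), (array([0.597, 0.165]), 0.51)]
blank_mark [(array([0.563, 0.266]), 0.73)]
```

```bash
python3 -c "
from h import *
print(r.hand_in())"
```

```text
the job is handed in; nothing more can be done
None
```

The job is handed in: I pushed the feed lever to its stop, which put the centre's point in the blank's mark, then swung the clamping lever clockwise to its stop; the first feed push passed over the handle and had to be repeated lower, and the other items were not re-measured.

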